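# Take a contact colour reading of a glaze tile on its easel

### The arm

A 7-joint arm with a two-finger parallel gripper is mounted at the origin on the work surface; the furniture and walls round the work are solid. World frame = base frame: x ahead of the robot, y to its left, z up, the work surface at z = 0. Lengths are in mm, angles in rad, forces in N, time in s.
With the tool pointing down it reaches from about 425 to 950 mm from the base axis. Payload 4.7 kg.
Tool frame: the origin (TCP) lies midway between the tips of the shut fingers; the grasp point (between the pads) lies behind it (arm.tcp_to_grasp is the y of the grasp point in the tool frame, in mm); y points along the fingers, z is the direction in which the jaws open and shut, and the axes are right-handed (so a half turn about y gives the same grasp; the last joint's range is limited). The gripper opens to 87 mm and grips with 3 to 60 N. Pads are 19 mm wide; open, the fingers measure 117 mm over their backs; the gripper's body (75 mm by 190 mm) begins 51 mm behind the grasp point.
Start: joints at [1.203, 0.469, -0.049, 1.532, 0.024, 1.141, -0.082], TCP at [224.387, -636.631, 222.573] pointing down, gripper open.
Joint ranges: [-2.59, 2.59], [-0.33, 1.99], [-1.39, 1.29], [0.1, 2.45], [-1.04, 4.18], [0.21, 1.99], [-2.66, 2.66]. Speed limits (rad/s): [2.57, 2.57, 3.14, 3.14, 3.14, 3.14, 3.14].

### API

Orientations are given as a 3x3 rotation matrix whose columns are the frame's x, y, z axes.
In Python, from rig import arm, viewer, finder gives the robot as it stands.
- The arm moves only by the tool carry_out, never from a script. Its argument "moves" is a list that holds one entry, the list of rows, each a list of 5 numbers: the shift along the tool's x, y, z in mm, then the turn about the tool's y in degrees, then the finger opening in mm, from 0 to 87. A call has 1 to 20 rows; each row is the pose to reach, as a shift and turn from the pose commanded when the call began, along the tool's axes at that moment; what a row does not reach only later rows make up. A row lasts 1/12 s, in which the tool goes at most 41.7 mm and 7.16 degrees, less where a joint would pass 70% of its speed; a pose out of reach is approached as far as the arm can. A call with a gripper value outside its range is refused whole. The fingers move at their own pace and stop on an object; "grip_force" is the grip in N (left out, the last holds). Time passes only in rows, so rows that repeat a pose let the fingers close. It gives the time, the measured TCP pose, the force and the opening at its end, in the units of the state.
- arm.get_state(): the state, without advancing time (a new reading comes with each control period).
- viewer.snapshot(name): name is "scene" or "top" or "wrist"; returns (picture, depth): 420x560x3 uint8, blue, green, red; 420x560 float32, mm along the optical axis (not along the pixel's ray), 0 where there is no reading.
- viewer.calibration(name): a dict with "fx", "fy", "cx", "cy" (pixels), "world_from_camera" (4x4, takes a point from camera to world coordinates); the wrist camera has in their place "hand_eye" (4x4, takes a point from camera to tool coordinates, whose origin is the TCP and whose axes are the tool frame's). Camera axes: x right, y down, z forward; pixel columns grow to the right and rows downward; lengths in mm; the calibration is good to about 2 mm. The wrist camera is an equidistant fisheye: a pixel r from the principal point sees the ray r / f radians off the axis. A picture is of the moment at which its call begins: read the wrist's pose just before it. calibration takes no time and is no camera call.
- arm.hand_in(): hands the job in, once; it reports no verdict.
Trained networks look in the newest picture that a camera, given by its name, has taken for a name from the list of things; names that differ only in an ending like _2 or _b are one class to them, and where a whole thing is asked for, a point or a joint stands for the part that bears it (a point fixed in the world has none). Each returns a list of dicts, best first, with "p" (0 to 1); they miss things now and then, are a little off and sometimes report something else, mostly with a low value. They report only what shows in the picture. A call takes as long as a camera call. They do not tell look-alikes from the thing itself.
- finder.trace(label, camera): "mask" (420x560 bool, what is visible of it) and "at" ([column, row] in pixels, amid what is visible of it).
- finder.tip_of(label, camera): "at" ([column, row] in pixels: a listed point, or the origin of a listed thing).
The state is a dict: "time": time; "joint_pos": joint angles; "joint_velocities": joint speeds; "tau": joint torques, N m; "tool_pos": TCP position; "tcp_rot": TCP orientation; "force": force on the tool from outside, world axes, zero at the start; "wrist_torque": the same for the moment, N m; "grip_width": finger opening in mm.
Only numpy, scipy, OpenCV 4.12 (cv2) and the standard library are available. Lean on these libraries where they do the work, as an engineer would, in place of code of your own. Each camera call takes 0.05 s, during which the arm holds its last target.

### The job

Take a colour reading of the test tile clipped on the slanting easel: lift the hand-held reader out of its cradle, aim it square at the middle of the tile's glazed upper half, press its sprung nose about half way in against the glaze and keep it still there for one full second. Then set the reader gently back in its cradle, nose down as you found it, and leave the cup, the tumbler, the spare tile and the easel's settings undisturbed.

Things in the scene. Friction and masses are not known exactly. Their poses are not given: they have to be found in the camera images.
- reader: hand-held contact colour reader, about 0.2 kg, upright and nose down in its cradle: white rounded bar 46 mm (x) by 34 mm (y) by 140 mm (z), dark grip band from 90 to 136 mm. Origin at the middle of the bar's lower end, z up the bar, away from the nose. Grip across the 34 mm faces about 120 mm above the origin. Below the origin: fixed collar (20 mm across, 8 mm long) and steel nose.
- nose_tip (a point): middle of the flat end of the reader's steel nose (14 mm across), on the bar's axis, 25 mm below the reader's origin when the nose is fully out. The nose slides up to 10 mm into the bar against a spring: 1.5 N starts it, then 0.6 N per mm (half way, 5 mm, takes 4.5 N; the stop at 10 mm, 7.5 N). It springs out again by itself.
- cradle: fixed grey open-topped holder, foot 100 x 85 mm; origin at the middle of its underside, z up. Pocket 56 mm (x) by 44 mm (y) inside, walls 76 mm high with flared lips to about 86 mm. Two ledges 40 mm up carry the reader's lower end, the nose hangs free between them: parked, the reader's origin is 40 mm above the cradle's, axes parallel (a half turn of the reader also fits).
- easel: fixed wooden easel base, 150 mm (x) by 130 mm (y) by 14 mm, origin at the middle of its underside. The board is hinged along y at x = -62 mm, z = 24 mm of the easel and rises towards +x, held by friction on two steel arcs; it does not give way under a press of up to 15 N.
- board (a joint): slope of the easel's board against the level, rad: 0 is flat, larger is steeper (0.42 to 0.70 at the start). Stays as set.
- spot (a point): point on the board's upper surface behind the middle of the tile's glazed half, 92 mm up from the hinge; z is the tile's outward normal, x up the slope, y along the hinge. The clipped tile (56 mm up the slope x 41 mm, upper half glazed, lower half bare clay) lies parallel to the board on a rigid adjustable plate: its face is 18 to 33 mm above this point along z, not measured: feel or see it.
- cup: small unglazed cup, 68 mm across, 62 mm high, origin under its middle; a bystander
- tumbler: tumbler, 65 mm across, 84 mm high, origin under its middle; a bystander
- spare_tile: loose test tile 56 x 41 x 9 mm lying flat, origin under its middle; a bystander, not the one to read
Things that resemble listed ones, but are neither listed nor needed, are in the scene too. There is more than one size of the reader; the one meant has the size given above.

How it is judged (in metres and radians):
On the way:
1. the reader is square (within 0.15 rad) on the glazed half, within 9 mm of its middle each way, nose pressed 2.5 to 8.5 mm in, and still, for 0.9 s (x of nose_tip in the frame of spot between -0.009 and 0.009 m and y of nose_tip in the frame of spot between -0.009 and 0.009 m and z of nose_tip in the frame of spot between 0.012 and 0.037 m and angle between the z axis of reader and the z axis of spot, either way round below 0.15 rad and z of nose_tip in the frame of reader between -0.0225 and -0.0165 m and linear speed of reader below 0.015 m/s and angular speed of reader below 0.12 rad/s), for 0.9 s.
At the end, for the whole second after the job is handed in: After the reading, the reader stands released and at rest in its cradle, nose down: its origin within 8 mm of the cradle's axis and 36 to 43 mm above the cradle's underside, upright within 0.12 rad, the nose fully out (horizontal distance between reader and cradle below 0.008 m and z of reader in the frame of cradle between 0.036 and 0.043 m and z of nose_tip in the frame of reader below -0.023 m and angle between reader's own z axis and vertical below 0.12 rad and linear speed of reader below 0.02 m/s); the robot touches nothing.
It fails at once if the easel is struck or pressed with more than 20 N by the reader (contact force between reader and easel above 20 N).
It fails at once if the board's setting is moved (spot shifted over 6 mm) (distance of spot from where it was at the start of the episode above 0.006 m).
It fails at once if the reader is dropped into the cradle (faster than 0.6 m/s within 20 mm of its seat) (horizontal distance between reader and cradle below 0.03 m and z of reader in the frame of cradle below 0.06 m and linear speed of reader above 0.6 m/s).
It fails at once if the cup or the tumbler is moved over 20 mm or tipped over (distance of any of cup, tumbler from where it was at the start of the episode above 0.02 m or angle between any of cup, tumbler's own z axis and vertical above 0.4 rad).
It fails at once if the spare tile is moved over 20 mm (distance of spare_tile from where it was at the start of the episode above 0.02 m).
It also fails if it takes over 56 s, if anything falls off the work surface, if the arm or the gripper's body presses on something with over 40 N, if the wrist force passes 120 N, or if a joint passes its speed limit or range.

## Working session

There is one attempt and no reset: what is moved stays moved. The work goes in short steps, Python scripts to look and compute and a tool call to move; the robot and the scene stay as the last step left them, time stands still between calls to the robot, and variables do not carry over. Pictures are saved under pics/ and viewed, and the job is handed in when it is done.

Besides the shell and the picture viewer there is one more tool, called after "Emit:" by a JSON object that holds its "method" and its "body". carry_out: Moves the arm, as the interface text tells. Its arguments: {"type":"object","properties":{"moves":{"type":"array"},"grip_force":{"type":"number"}},"required":["moves"]}

```bash
ls -la; mkdir -p pics
python3 - <<'E'
from rig import arm, viewer, finder
import cv2, numpy as np
s=arm.get_state()
for k,v in s.items(): print(k,np.round(v,3).tolist())
print(arm.tcp_to_grasp)
for n in ("scene","top","wrist"):
    im,d=viewer.snapshot(n); cv2.imwrite(f"pics/{n}0.png",im); np.save(f"pics/{n}0.npy",d)
    c=viewer.calibration(n); print(n,{k:np.round(v,3).tolist() for k,v in c.items()})
    for l in ("reader","nose_tip","cradle","easel","board","spot","cup","tumbler","spare_tile"):
        if n=="wrist": continue
        for f in (finder.trace,finder.tip_of):
            try: r=f(l,n)
            except Exception as e: print(l,f.__name__,'err',e); continue
            print(l,f.__name__,[(round(q['p'],2),np.round(q['at'],1).tolist(), int(q['mask'].sum()) if 'mask' in q else '') for q in r])
print(arm.get_state()['time'])
E
```

```text
total 12
drwxr-xr-x  3 agent agent 4096 Dec  6 11:55 .
drwxr-xr-x 23 root  root  4096 Dec  6 11:55 ..
drwxr-xr-x  2 agent agent 4096 Dec  6 11:55 pics
time 0.0
joint_pos [1.203, 0.469, -0.049, 1.534, 0.024, 1.141, -0.082]
joint_velocities [-0.001, 0.0, 0.002, 0.001, -0.002, 0.0, 0.001]
tau [-0.001, -50.797, -0.081, -23.616, -0.061, 0.038, 0.0]
tool_pos [224.122, -636.06, 221.488]
tcp_rot [[-0.943, -0.001, 0.332], [-0.332, 0.002, -0.943], [0.0, -1.0, -0.002]]
force [-1.545, 0.567, -0.313]
wrist_torque [0.013, 0.052, 0.016]
grip_width 87.121
-18.700000000000003
scene {'fx': 425.118, 'fy': 425.118, 'cx': 278.624, 'cy': 205.36, 'world_from_camera': [[-0.593, 0.446, -0.67, 1261.524], [0.805, 0.311, -0.506, 515.503], [-0.017, -0.839, -0.543, 614.439], [0.0, 0.0, 0.0, 1.0]]}
reader call [(0.96, [217.4, 174.2], 448), (0.93, [259.6, 153.6], 708), (0.84, [282.6, 197.3], 533)]
reader call [(0.97, [262.9, 184.4], ''), (0.82, [221.0, 188.6], ''), (0.67, [280.3, 215.8], '')]
nose_tip call []
nose_tip call []
cradle call []
cradle call [(0.81, [261.7, 195.0], '')]
easel call [(0.91, [367.6, 232.8],
[... 1267 characters left out ...]
.8], '')]
board call [(0.71, [201.4, 245.9], 2492)]
board call err it knows: cradle, cup, easel, nose_tip, reader, spare_tile, spot, tumbler
spot call [(0.97, [200.7, 247.0], 2452)]
spot call [(0.91, [196.5, 239.2], ''), (0.3, [339.3, 187.6], '')]
cup call [(0.93, [343.6, 185.1], 678)]
cup call [(0.55, [341.8, 188.3], '')]
tumbler call [(0.96, [382.1, 178.2], 769)]
tumbler call [(0.78, [377.6, 182.1], '')]
spare_tile call [(0.88, [291.5, 184.7], 338)]
spare_tile call [(0.54, [291.3, 186.3], '')]
wrist {'fx': 325.192, 'fy': 325.192, 'cx': 279.438, 'cy': 207.566, 'hand_eye': [[0.001, 0.957, 0.289, -79.476], [0.0, -0.289, 0.957, -161.762], [1.0, -0.001, -0.0, 1.218], [0.0, 0.0, 0.0, 1.0]]}
1.85
```

View pics/scene0.png

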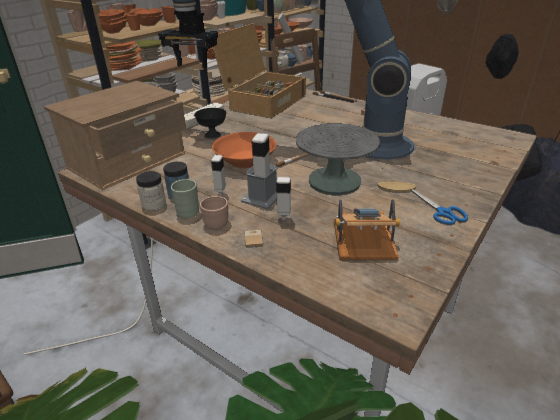

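View pics/top0.png

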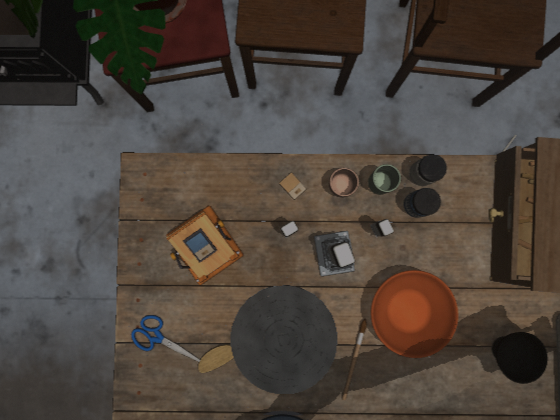

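View pics/wrist0.png

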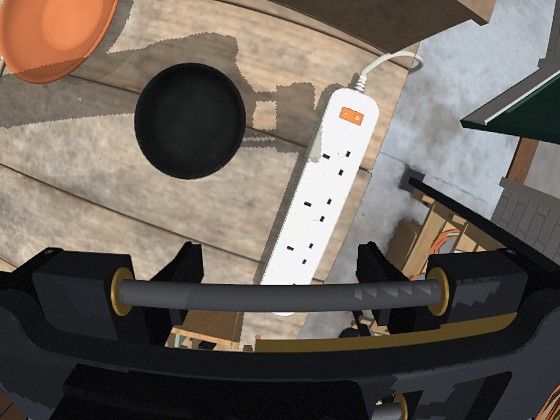

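The top view shows the parked reader in its cradle at about (341,254), with two small look-alikes standing free at (290,229) and (385,228). The easel with its tile is at (202,245), and the cup, tumbler and spare tile are along row 185. Next I'll measure them from the depth images.

```bash
cat > h.py <<'E'
import numpy as np, cv2, json
from rig import arm, viewer, finder
def cloud(n,d):
    c=viewer.calibration(n); T=np.array(c['world_from_camera'])
    v,u=np.mgrid[0:420,0:560]
    P=np.stack([(u-c['cx'])/c['fx']*d,(v-c['cy'])/c['fy']*d,d],-1)@T[:3,:3].T+T[:3,3]
    P[d==0]=np.nan
    return P
def proj(n,X):
    c=viewer.calibration(n); T=np.linalg.inv(np.array(c['world_from_camera']))
    p=np.atleast_2d(X)@T[:3,:3].T+T[:3,3]
    return np.c_[c['fx']*p[:,0]/p[:,2]+c['cx'],c['fy']*p[:,1]/p[:,2]+c['cy']]
E
python3 - <<'E'
from h import *
for n in("top","scene"):
    im=cv2.imread(f'pics/{n}0.png'); P=cloud(n,np.load(f'pics/{n}0.npy')); np.save(f'pics/{n}_P.npy',P)
    # rows of points sampled
    q={'top':[(341,254),(328,250),(343,180),(382,178),(291,185),(290,229),(385,228),(200,245),(195,237),(208,252),(250,180),(284,338),(415,315)],
       'scene':[(261,140),(261,185),(217,160),(284,183),(363,213),(365,240),(255,238),(210,205),(338,135)]}[n]
    for u,v in q: print(n,u,v,np.round(P[v,u]).tolist())
a=cv2.imread('pics/top0.png')[200:300,150:400]; b=cv2.imread('pics/scene0.png')[120:280,190:420]
cv2.imwrite('pics/za.png',cv2.resize(a,None,fx=3.2,fy=3.2,interpolation=2)); cv2.imwrite('pics/zb.png',cv2.resize(b,None,fx=3.4,fy=3.4,interpolation=2))
E
```

```text
top 341 254 [491.0, -118.0, 179.0]
top 328 250 [499.0, -101.0, 84.0]
top 343 180 [670.0, -146.0, 7.0]
top 382 178 [676.0, -242.0, 6.0]
top 291 185 [657.0, -18.0, 10.0]
top 290 229 [544.0, -14.0, 117.0]
top 385 228 [548.0, -223.0, 116.0]
top 200 245 [507.0, 189.0, 87.0]
top 195 237 [525.0, 200.0, 94.0]
top 208 252 [492.0, 173.0, 73.0]
top 250 180 [670.0, 84.0, -0.0]
top 284 338 [312.0, -2.0, 136.0]
top 415 315 [345.0, -317.0, 11.0]
scene 261 140 [509.0, -103.0, 179.0]
scene 261 185 [520.0, -100.0, 56.0]
scene 217 160 [561.0, -211.0, 115.0]
scene 284 183 [555.0, -1.0, 111.0]
scene 363 213 [535.0, 198.0, 91.0]
scene 365 240 [523.0, 205.0, 13.0]
scene 255 238 [658.0, -12.0, 7.0]
scene 210 205 [645.0, -167.0, 35.0]
scene 338 135 [289.0, -8.0, 136.0]
```

View pics/za.png

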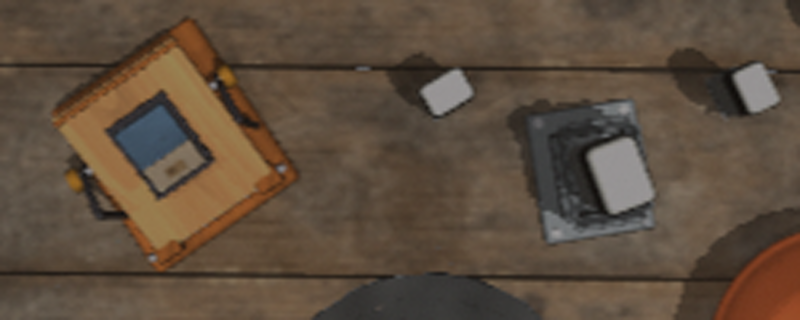

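View pics/zb.png

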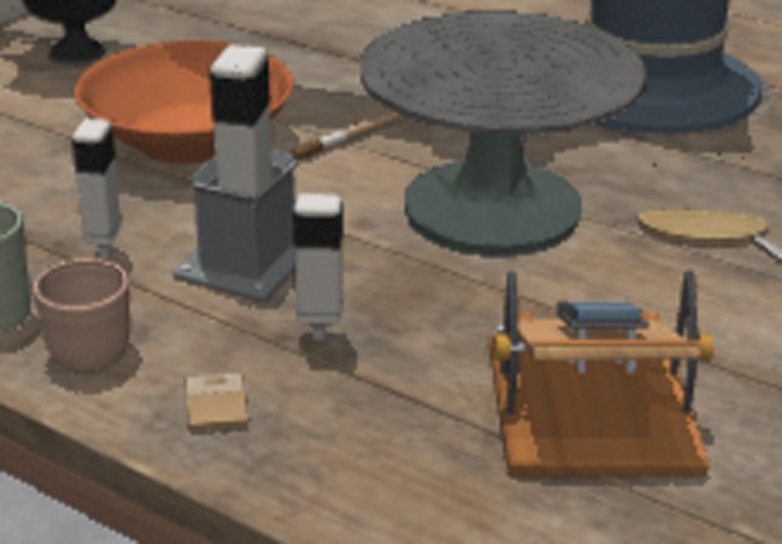

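The blue glazed half is the far, upper half of the tile, at about (160,135) in the crop. The reader's long side runs mostly along world x in the top view.

Run:
```python
from h import *
P=np.load('pics/top_P.npy'); S=np.load('pics/scene_P.npy')
def sel(P,c,r,z0,z1):
    q=P.reshape(-1,3); q=q[~np.isnan(q[:,0])]
    return q[(np.hypot(q[:,0]-c[0],q[:,1]-c[1])<r)&(q[:,2]>z0)&(q[:,2]<z1)]
def rect(q):
    (c,wh,a)=cv2.minAreaRect(q[:,:2].astype(np.float32)); return np.round(c,1),np.round(wh,1),round(a,1),len(q),np.round(np.median(q[:,2]),1)
print('reader top',rect(sel(P,(491,-118),45,172,186)))
print('reader top scene',rect(sel(S,(491,-118),45,172,186)))
print('cradle lip top',rect(sel(P,(491,-118),60,70,92)))
print('cradle foot',rect(sel(P,(491,-115),80,3,20)))
print('s lk',rect(sel(P,(544,-14),30,105,125)),rect(sel(P,(548,-223),30,105,125)))
im=cv2.imread('pics/top0.png')
hsv=cv2.cvtColor(im,cv2.COLOR_BGR2HSV)
blue=(hsv[...,0]>90)&(hsv[...,0]<125)&(hsv[...,1]>70); blue[:, :170]=0; blue[:,240:]=0; blue[:215]=0; blue[280:]=0
blue=cv2.morphologyEx(blue.astype(np.uint8),cv2.MORPH_OPEN,np.ones((3,3)))
print('blue px',blue.sum(), np.argwhere(blue).min(0),np.argwhere(blue).max(0))
B=P[blue>0]; B=B[~np.isnan(B[:,0])]
def plane(q):
    q=q.copy()
    for i in range(5):
        c=q.mean(0); n=np.linalg.svd(q-c)[2][2]; n*=np.sign(n[2]); d=(q-c)@n; q=q[abs(d)<2.5*d.std()+1e-6]
    return c,n,d.std(),len(q)
c,n,s,k=plane(B); print('blue plane',c.round(1),n.round(3),s,k,'slope',np.arccos(n[2]),'az downhill',np.degrees(np.arctan2(n[1],n[0])))
print('blue rect',rect(B))
# board: colour light wood
q=sel(P,(505,190),75,25,140)
# use RANSAC excluding tile
r=np.linalg.norm(0)
mask=(hsv[...,0]>8)&(hsv[...,0]<25)&(hsv[...,2]>150)
mask[:,:160]=0;mask[:,250:]=0;mask[:200]=0;mask[290:]=0
W=P[mask]; W=W[W[:,2]>25]
best=None;rng=np.random.default_rng(0)
for i in range(500):
    a=W[rng.choice(len(W),3,0)]; nn=np.cross(a[1]-a[0],a[2]-a[0]); nn/=np.linalg.norm(nn)+1e-9
    ins=abs((W-a[0])@nn)<2.5
    if best is None or ins.sum()>best.sum(): best=ins
c2,n2,s2,k2=plane(W[best]); print('board',c2.round(1),n2.round(3),s2,k2,len(W),'slope',np.arccos(n2[2]),'az',np.degrees(np.arctan2(n2[1],n2[0])))
print('blue above board',(c-c2)@n2, 'blue n',(c-c2)@n)
for l in('easel',):
    m=finder
cv2.imwrite('pics/blue.png',cv2.resize(np.where(blue[...,None]>0,np.uint8([0,0,255]),im)[200:300,150:260],None,fx=5,fy=5,interpolation=0))
base=sel(P,(505,190),110,8,18); print('base',rect(base))
```

```text
reader top (array([ 490.9, -122.1]), array([46.2, 33.9]), 20.0, 359, np.float64(178.6))
reader top scene (array([ 491.9, -119.9]), array([46.8, 32.6]), 21.3, 120, np.float64(177.8))
cradle lip top (array([ 490.5, -122.4]), array([76.1, 64.3]), 9.9, 359, np.float64(81.6))
cradle foot (array([ 489.3, -113.5]), array([149.5, 149. ]), 45.3, 628, np.float64(7.1))
s lk (array([545.7, -11. ]), array([24.8, 33.6]), 31.6, 167, np.float64(116.1)) (array([ 550.3, -223.3]), array([33.6, 24.9]), 25.5, 179, np.float64(116.0))
blue px 225 [234 187] [251 206]
blue plane [513.5 196.6  89.5] [-0.356 -0.271  0.894] 1.7570269156837561 220 slope 0.4637664439181734 az downhill -142.7824445945094
blue rect (array([513.4, 196.5]), array([28.4, 38.6]), 34.7, 223, np.float64(89.5))
board [502.9 185.   58.3] [-0.361 -0.25   0.898] 1.275650851078148 988 1190 slope 0.4547432560710237 az -145.37967781865294
blue above board 21.2774548400242 blue n 20.96429168978972
base (array([505.1, 198.5]), array([150. , 140.6]), 35.3, 632, np.float64(13.0))
```

View pics/blue.png

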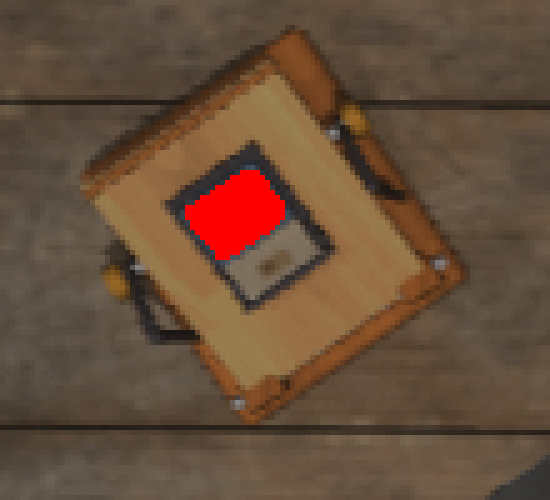

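Run:
```python
from h import *
P=np.load('pics/top_P.npy')
print('cabinet z',np.nanmedian(P[150:270,535:555,2]), np.nanmin(P[150:270,540:555,:].reshape(-1,3),0),np.nanmax(P[150:270,540:555].reshape(-1,3),0),'black bowl',np.nanmax(P[330:385,490:545,2]))
s=arm.get_state(); R=np.array(s['tcp_rot']); p=np.array([224.387,-636.631,222.573])
for t in ([491,-121,222],[491,-121,141.3]): print((R.T@(np.array(t)-p)).round(1))
print('tool x az',np.degrees(np.arctan2(R[1,0],R[0,0])),'z az',np.degrees(np.arctan2(R[1,2],R[0,2])))
```

```text
cabinet z 205.1158500205812 [ 465.17829946 -548.53439121  199.89095512] [ 706.08118194 -507.8036879   210.53616899] black bowl 89.87049884616408
[-422.8    0.6 -397.7]
[-422.8   81.3 -397.7]
tool x az -160.58789302412418 z az -70.58789312902341
```

Emit:
{"method": "carry_out", "body": {"moves": [[[0, -40, 0, 0, 87], [-30, -70, -28, 0, 87], [-61, -70, -57, 0, 87], [-91, -70, -85, 0, 87], [-121, -70, -114, 0, 87], [-151, -70, -142, 0, 87], [-181, -70, -170, 0, 87], [-211, -70, -199, 0, 87], [-241, -70, -227, 0, 87], [-271, -70, -255, 0, 87], [-302, -70, -284, 0, 87], [-332, -70, -312, 0, 87], [-362, -70, -341, 0, 87], [-392, -70, -369, 0, 87], [-423, -70, -398, 0, 87], [-423, -70, -398, 0, 87], [-423, -40, -398, 0, 87], [-423, -20, -398, 0, 87], [-423, -20, -398, 0, 87], [-423, -20, -398, 0, 87]]], "grip_force": 10}}

```text
time: 3.52
tool_pos: [490.5, -120.8, 242.1]
tcp_rot: [[-0.943, -0.002, 0.332], [-0.332, 0.0, -0.943], [0.002, -1.0, -0.001]]
force: [0.8, 0.0, 0.3]
grip_width: 87.4
```

```bash
cat >> h.py <<'E'
def wproj(X,s):
    c=viewer.calibration('wrist'); H=np.array(c['hand_eye']); R=np.array(s['tcp_rot']); t=np.array(s['tool_pos'])
    p=((np.atleast_2d(X)-t)@R - H[:3,3])@H[:3,:3]
    th=np.arctan2(np.hypot(p[:,0],p[:,1]),p[:,2]); ph=np.arctan2(p[:,1],p[:,0])
    return np.c_[c['fx']*th*np.cos(ph)+c['cx'],c['fy']*th*np.sin(ph)+c['cy']]
def wcloud(d,s):
    c=viewer.calibration('wrist'); H=np.array(c['hand_eye']); R=np.array(s['tcp_rot']); t=np.array(s['tool_pos'])
    v,u=np.mgrid[0:420,0:560]; a=(u-c['cx']);b=(v-c['cy']); r=np.hypot(a,b)+1e-9; th=r/c['fx']; k=np.tan(th)/r
    P=np.stack([a*k*d,b*k*d,d],-1); P[(d==0)|(th>1.45)]=np.nan
    return ((P@H[:3,:3].T+H[:3,3])@R.T)+t
E
python3 - <<'E'
from h import *
s=arm.get_state(); im,d=viewer.snapshot('wrist'); np.save('pics/w1.npy',d)
P=wcloud(d,s)
q=P.reshape(-1,3); q=q[~np.isnan(q[:,0])]
m=q[(np.hypot(q[:,0]-491,q[:,1]+121)<45)&(q[:,2]>165)&(q[:,2]<190)]
print(len(m), m.mean(0) if len(m) else '', cv2.minAreaRect(m[:,:2].astype(np.float32)) if len(m) else '')
R=np.array(s['tcp_rot'])
c=np.cos(np.radians(20));sn=np.sin(np.radians(20))
pts=[[491+c*a-sn*b,-121+sn*a+c*b,179] for a in(-23,23) for b in(-17,17)]
for u in wproj(pts,s): cv2.circle(im,tuple(int(x) for x in u),2,(0,0,255),-1)
cv2.imwrite('pics/w1.png',im)
E
```

```text
2778 [ 494.42422739 -122.07311626  178.03314753] ((492.1341552734375, -122.71034240722656), (45.77199172973633, 34.89996337890625), 20.63384437561035)
```

View pics/w1.png

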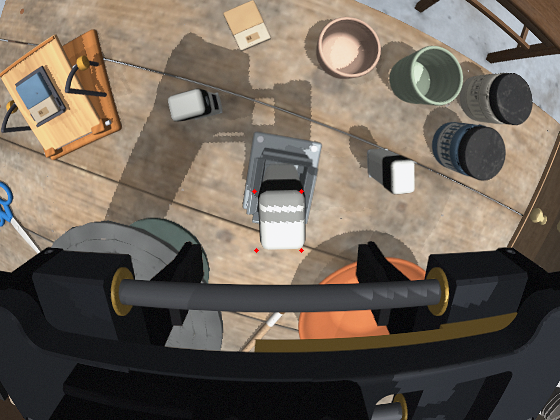

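The wrist view agrees with both fixed views: the reader is at (492,-122), yaw 20°, between the fingers. Next I descend and close.

Emit:
{"method": "carry_out", "body": {"moves": [[[0, 35, 1, 0, 87], [0, 70, 1, 0, 87], [0, 95, 1, 0, 87], [0, 101, 1, 0, 87], [0, 101, 1, 0, 60], [0, 101, 1, 0, 40], [0, 101, 1, 0, 20], [0, 101, 1, 0, 20], [0, 101, 1, 0, 20], [0, 101, 1, 0, 20], [0, 101, 1, 0, 20]]], "grip_force": 12}}

```text
time: 4.48
tool_pos: [491.7, -121.7, 142.1]
tcp_rot: [[-0.943, 0.001, 0.332], [-0.332, -0.0, -0.943], [-0.001, -1.0, 0.001]]
force: [0.2, 0.4, -0.5]
grip_width: 48.5
```

Emit:
{"method": "carry_out", "body": {"moves": [[[0, 0, 0, 0, 20], [0, 0, 0, 0, 20], [0, 0, 0, 0, 20], [0, 0, 0, 0, 20], [0, 0, 0, 0, 20], [0, 0, 0, 0, 20]]]}}

```text
time: 4.98
tool_pos: [491.5, -121.7, 141.6]
tcp_rot: [[-0.943, 0.0, 0.332], [-0.332, -0.0, -0.943], [-0.0, -1.0, 0.0]]
force: [-0.4, 0.7, 1.2]
grip_width: 34.2
```

Emit:
{"method": "carry_out", "body": {"moves": [[[0, -10, 0, 0, 20], [0, -22, 0, 5, 20], [0, -35, 0, 10, 20], [0, -35, 0, 10, 20], [0, -35, 0, 10, 20], [0, -35, 0, 10, 20]]]}}

```text
time: 5.48
tool_pos: [490.8, -121.4, 176.1]
tcp_rot: [[-0.986, -0.001, 0.166], [-0.166, 0.0, -0.986], [0.001, -1.0, -0.0]]
force: [0.3, -0.3, -1.5]
grip_width: 33.8
```

```bash
cat > look.py <<'E'
import sys
from h import *
n=sys.argv[1]
s=arm.get_state(); print(s['time'],np.round(s['tool_pos'],1),np.round(s['force'],1),s['grip_width'])
x0,x1,y0,y1,f=170,400,60,260,3
im,d=viewer.snapshot('scene'); np.save(f'pics/{n}.npy',d)
cv2.imwrite(f'pics/{n}.png',cv2.resize(im[y0:y1,x0:x1],None,fx=f,fy=f,interpolation=2))
im,d=viewer.snapshot('wrist'); cv2.imwrite(f'pics/{n}w.png',im); np.save(f'pics/{n}w.npy',d)
E
python3 look.py a2
```

```text
5.4833 [ 490.8 -121.4  176.1] [ 0.3 -0.3 -1.5] 33.79595576467713
```

View pics/a2.png

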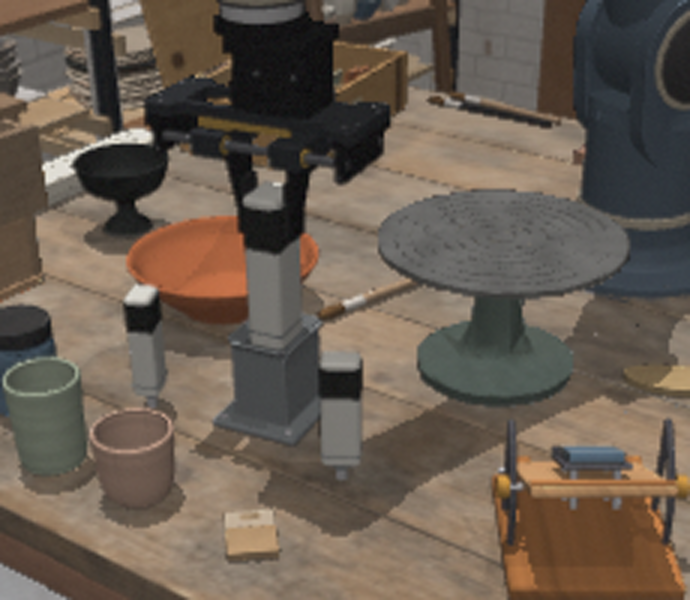

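View pics/a2w.png

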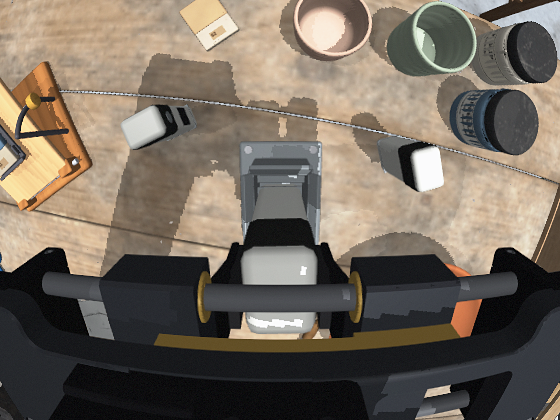

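The reader is lifted so its lower end sits at lip height, lined up with the cradle. Now I swing it in the fingers by dragging it against the cradle's lip.

Emit:
{"method": "carry_out", "body": {"moves": [[[5, 0, 0, 0, 20], [10, 0, 0, 0, 20], [15, 0, 0, 0, 20], [20, 0, 0, 0, 20], [25, 0, 0, 0, 20], [30, 0, 0, 0, 20], [30, 0, 0, 0, 20]]]}}

```text
time: 6.17
tool_pos: [460.7, -126.8, 176.7]
tcp_rot: [[-0.987, -0.0, 0.163], [-0.163, -0.0, -0.987], [0.001, -1.0, 0.0]]
force: [0.3, 0.4, -1.2]
grip_width: 33.8
```

```bash
python3 look.py a3
```

```text
6.1667 [ 460.7 -126.8  176.7] [ 0.3  0.4 -1.2] 33.774671536508734
```

View pics/a3.png

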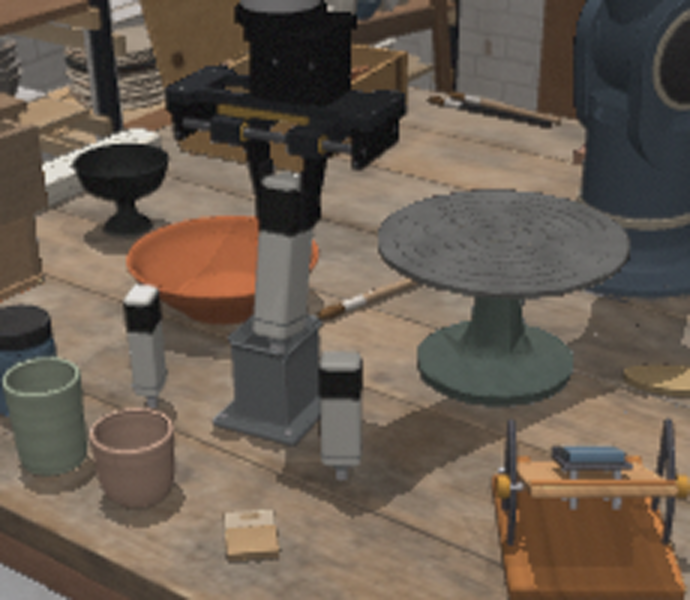

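It is pivoting as intended with almost no force, so I continue.

Emit:
{"method": "carry_out", "body": {"moves": [[[6, 0, 0, 0, 20], [12, 0, 0, 0, 20], [18, 0, 0, 0, 20], [24, 0, 0, 0, 20], [30, 0, 0, 0, 20], [32, 0, 0, 0, 20], [32, 0, 0, 0, 20]]]}}

```text
time: 6.85
tool_pos: [429.3, -131.9, 176.7]
tcp_rot: [[-0.987, -0.001, 0.163], [-0.163, -0.0, -0.987], [0.001, -1.0, 0.0]]
force: [0.6, 0.2, -0.7]
grip_width: 34.1
```

```bash
python3 look.py a4
cat > tilt.py <<'E'
# fit reader plane faces/axis in scene depth: white lower bar pixels
import sys
from h import *
n=sys.argv[1]; s=arm.get_state()
d=np.load(f'pics/{n}.npy'); P=cloud('scene',d); R=np.array(s['tcp_rot']); t=np.array(s['tool_pos'])
g=t+R@[0,-18.7,0]
q=P.reshape(-1,3); q=q[~np.isnan(q[:,0])]; L=(q-g)@R  # tool coords about the grasp pt
zmin=float(sys.argv[2]) if len(sys.argv)>2 else 0
k=(abs(L[:,2])<24)&(L[:,1]>15)&(L[:,1]<zmin)&(L[:,0]<60)&(L[:,0]>-120)
L=L[k]; print(len(L))
# two visible faces: +z side (normal tool z) or end face -x. end face normal in xz-plane: fit lines x=a+b*y for the min-x face
import collections
for side in (1,-1):
    F=L[(L[:,2]*side>12)]
    print('side',side,len(F))
F=L[abs(L[:,2])<13]
a=np.polyfit(F[:,1],F[:,0],1); 
for i in range(6):
    r=F[:,0]-np.polyval(a,F[:,1]); G=F[abs(r)<max(2*np.std(r),1.5)]; a=np.polyfit(G[:,1],G[:,0],1); F=G
print('end face slope',a,'theta',-np.arctan(a[0]),'resid',np.std(F[:,0]-np.polyval(a,F[:,1])),len(F),'perp',a[1]*np.cos(np.arctan(a[0])))
E
python3 tilt.py a4 90
```

```text
6.85 [ 429.3 -131.9  176.7] [ 0.6  0.2 -0.7] 34.109178218134765
561
side 1 24
side -1 271
end face slope [ -0.51516634 -23.17121901] theta 0.47570693438695383 resid 1.5410751622691432 253 perp -20.59849982498023
```

View pics/a4.png

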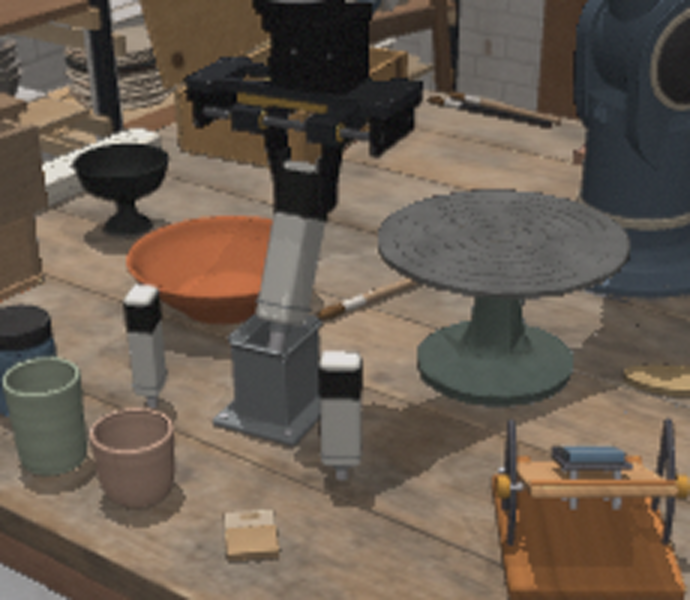

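Tilt is now about 0.476 rad against a board slope of about 0.455. I tighten the grip, lift clear and carry it over the easel.

Emit:
{"method": "carry_out", "body": {"moves": [[[0, 0, 0, 0, 20], [0, 0, 0, 0, 20], [0, -20, 0, 0, 20], [0, -50, 0, 0, 20], [0, -80, 0, 0, 20], [-4, -100, -18, -3, 20], [-11, -100, -47, -6, 20], [-18, -100, -77, -9, 20], [-25, -100, -107, -12, 20], [-31, -100, -137, -15, 20], [-38, -100, -167, -18, 20], [-45, -100, -197, -21, 20], [-52, -100, -227, -24, 20], [-58, -100, -255, -26, 20], [-63, -100, -275, -26, 20], [-63, -100, -275, -26, 20], [-63, -100, -275, -26, 20], [-63, -100, -275, -26, 20]]], "grip_force": 40}}

```text
time: 8.45
tool_pos: [447.2, 148.9, 276.1]
tcp_rot: [[-0.815, -0.001, 0.579], [-0.579, -0.001, -0.815], [0.002, -1.0, 0.0]]
force: [-0.1, -0.2, -2.4]
grip_width: 33.7
```

```bash
python3 look.py a5; python3 tilt.py a5 90
python3 - <<'E'
from h import *
im,d=viewer.snapshot('top'); cv2.imwrite('pics/a5t.png',im[150:350,100:420]);
E
```

```text
8.45 [447.2 148.9 276.1] [-0.1 -0.2 -2.4] 33.710938676444606
760
side 1 196
side -1 96
end face slope [ -0.52075998 -23.27403253] theta 0.4801173285216739 resid 1.4531802577657915 467 perp -20.642687558219194
```

View pics/a5.png

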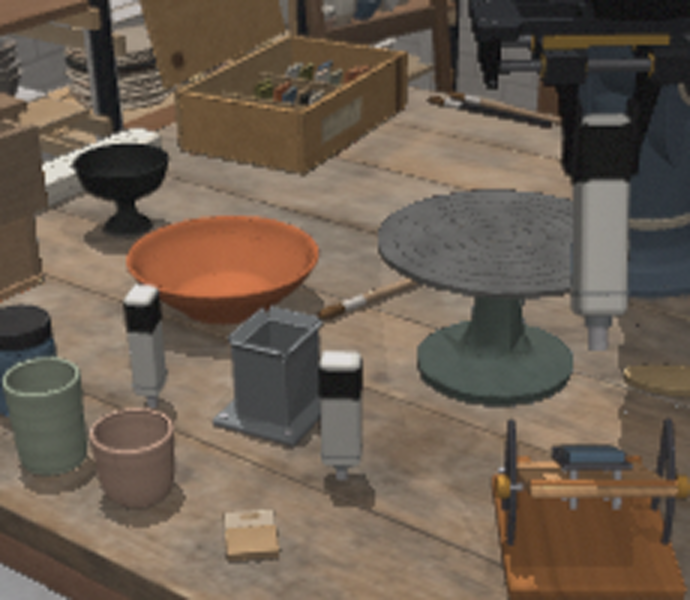

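View pics/a5w.png

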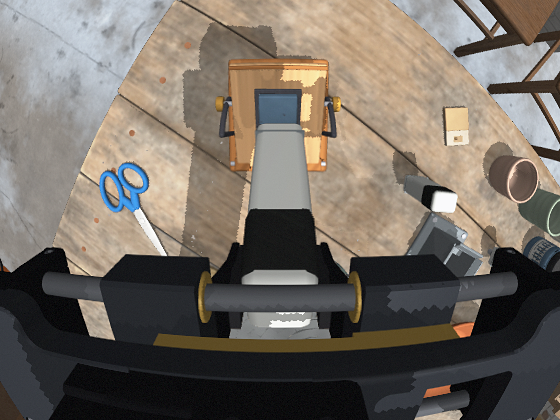

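The wrist view shows the reader's axis running straight down the middle of the easel, with the glaze (277,110) just past its end. I'll measure the tile and board from this view and find the nose tip in the scene view.

Run:
```python
from h import *
s=arm.get_state(); R=np.array(s['tcp_rot']); t=np.array(s['tool_pos']); g=t+R@[0,-18.7,0]
def plane(q):
    for i in range(6):
        c=q.mean(0); n=np.linalg.svd(q-c)[2][2]; n*=np.sign(n[2]); d=(q-c)@n; q=q[abs(d)<2.2*d.std()+.3]
    return c,n,d.std(),len(q)
imw=cv2.imread('pics/a5w.png'); Pw=wcloud(np.load('pics/a5w.npy'),s)
ims=cv2.imread('pics/scene0.png'); Ps=np.load('pics/scene_P.npy')
imt=cv2.imread('pics/top0.png'); Pt=np.load('pics/top_P.npy')
for nm,im,P,roi in(('wrist',imw,Pw,(245,315,80,135)),('top',imt,Pt,(180,215,225,260)),('scene',ims,Ps,(345,390,200,225))):
    h=cv2.cvtColor(im,cv2.COLOR_BGR2HSV); m=(h[...,0]>95)&(h[...,0]<118)&(h[...,1]>90)
    k=np.zeros_like(m);k[roi[2]:roi[3],roi[0]:roi[1]]=1; m=(m&k)
    lab=cv2.connectedComponentsWithStats(m.astype(np.uint8)); j=1+np.argmax(lab[2][1:,4]); m=lab[1]==j
    e=P[m]; e=e[~np.isnan(e[:,0])]
    c,n,sd,k2=plane(e); L=(e-g)@R
    print(nm,m.sum(),lab[2][j][:4],'c',c.round(1),'n',n.round(3),'slope',np.arccos(n[2]).round(3),'az',np.degrees(np.arctan2(n[1],n[0])).round(1),'sd',sd.round(2))
    print('  tool extents x',np.percentile(L[:,0],[2,98]).round(1),'y',np.percentile(L[:,1],[2,50,98]).round(1),'z',np.percentile(L[:,2],[2,98]).round(1))
# board plane wrist
q=Pw.reshape(-1,3); hs=cv2.cvtColor(imw,cv2.COLOR_BGR2HSV).reshape(-1,3)
L=(q-g)@R
box=(q[:,2]>30)&(q[:,2]<110)&(np.hypot(q[:,0]-510,q[:,1]-192)<80)&(hs[:,0]>8)&(hs[:,0]<25)&(hs[:,2]>120)
for nm,Q in(('wrist board',q[box]),):
    rng=np.random.default_rng(1);best=None
    for i in range(600):
        a=Q[rng.choice(len(Q),3,0)];nn=np.cross(a[1]-a[0],a[2]-a[0]);nn/=np.linalg.norm(nn)+1e-9
        I=abs((Q-a[0])@nn)<2
        if best is None or I.sum()>best.sum():best=I
    c,n,sd,k=plane(Q[best]); print(nm,len(Q),k,c.round(1),n.round(3),np.arccos(abs(n[2])).round(3),np.degrees(np.arctan2(n[1],n[0])).round(1),sd.round(2))
sc,d=viewer.snapshot('scene')
r=finder.tip_of('nose_tip','scene'); print([(x['p'],x['at']) for x in r])
P=cloud('scene',d)
for th in(.46,.48):
    tip=g+R@[-145*np.sin(th),145*np.cos(th),0]; print('pred tip',tip.round(1),proj('scene',tip).round(1))
cv2.imwrite('pics/tip.png',cv2.resize(sc[150:240,330:420],None,fx=6,fy=6,interpolation=2))
```

```text
wrist 39 [261 120  35   4] c [503.4 187.9  83. ] n [-0.759 -0.546  0.354] slope 1.209 az -144.3 sd 0.29
  tool extents x [-69.9 -67.5] y [210.5 212.1 213. ] z [-18.   17.1]
top 14 [194 234   9   6] c [526.7 192.4  93.8] n [-0.517 -0.295  0.803] slope 0.638 az -150.3 sd 1.69
  tool extents x [-94.2 -86.7] y [197.6 201.2 203.7] z [-0.8 16.7]Traceback (most recent call last):
  File "<stdin>", line 13, in <module>
    return _wrapfunc(a, 'argmax', axis=axis, out=out, **kwds)
    return bound(*args, **kwds)
ValueError: attempt to get argmax of an empty sequence
```

Thresholds are too tight; I'll check the HSV values.

Run:
```python
from h import *
s=arm.get_state(); R=np.array(s['tcp_rot']); t=np.array(s['tool_pos']); g=t+R@[0,-18.7,0]
def plane(q):
    for i in range(6):
        c=q.mean(0); n=np.linalg.svd(q-c)[2][2]; n*=np.sign(n[2]); d=(q-c)@n; q=q[abs(d)<2.2*d.std()+.3]
    return c,n,d.std(),len(q)
imw=cv2.imread('pics/a5w.png'); Pw=wcloud(np.load('pics/a5w.npy'),s)
ims=cv2.imread('pics/scene0.png'); Ps=np.load('pics/scene_P.npy')
imt=cv2.imread('pics/top0.png'); Pt=np.load('pics/top_P.npy')
print('hsv',[cv2.cvtColor(i,cv2.COLOR_BGR2HSV)[v,u].tolist() for i,u,v in((imw,278,108),(imw,278,98),(imt,199,241),(ims,363,214),(ims,366,211))])
for nm,im,P,roi in(('wrist',imw,Pw,(245,315,80,123)),('top',imt,Pt,(180,215,225,260)),('scene',ims,Ps,(345,390,200,225))):
    h=cv2.cvtColor(im,cv2.COLOR_BGR2HSV); m=(h[...,0]>90)&(h[...,0]<125)&(h[...,1]>70)&(h[...,2]>60)
    k=np.zeros_like(m);k[roi[2]:roi[3],roi[0]:roi[1]]=1; m=(m&k)
    lab=cv2.connectedComponentsWithStats(m.astype(np.uint8)); j=1+np.argmax(lab[2][1:,4]); m=lab[1]==j
    e=P[m]; e=e[~np.isnan(e[:,0])]
    c,n,sd,k2=plane(e); L=(e-g)@R
    print(nm,m.sum(),lab[2][j][:4],'c',c.round(1),'n',n.round(3),'slope',np.arccos(n[2]).round(3),'az',np.degrees(np.arctan2(n[1],n[0])).round(1),'sd',sd.round(2))
    print('  tool extents x',np.percentile(L[:,0],[2,98]).round(1),'y',np.percentile(L[:,1],[2,50,98]).round(1),'z',np.percentile(L[:,2],[2,98]).round(1))
q=Pw.reshape(-1,3); hs=cv2.cvtColor(imw,cv2.COLOR_BGR2HSV).reshape(-1,3)
box=(q[:,2]>30)&(q[:,2]<110)&(np.hypot(q[:,0]-510,q[:,1]-192)<80)&(hs[:,0]>8)&(hs[:,0]<25)&(hs[:,2]>120)
Q=q[box]
rng=np.random.default_rng(1);best=None
for i in range(600):
        a=Q[rng.choice(len(Q),3,0)];nn=np.cross(a[1]-a[0],a[2]-a[0]);nn/=np.linalg.norm(nn)+1e-9
        I=abs((Q-a[0])@nn)<2
        if best is None or I.sum()>best.sum():best=I
c,n,sd,k=plane(Q[best]); print('wrist board',len(Q),k,c.round(1),n.round(3),np.arccos(abs(n[2])).round(3),np.degrees(np.arctan2(n[1],n[0])).round(1),sd.round(2))
sc,d=viewer.snapshot('scene')
r=finder.tip_of('nose_tip','scene'); print([(x['p'],x['at']) for x in r])
P=cloud('scene',d)
for th in(.46,.48):
    tip=g+R@[-145*np.sin(th),145*np.cos(th),0]; print('pred tip',tip.round(1),proj('scene',tip).round(1))
cv2.imwrite('pics/tip.png',cv2.resize(sc[150:240,330:420],None,fx=6,fy=6,interpolation=2))
cv2.imwrite('pics/tile.png',cv2.resize(imw[50:180,210:350],None,fx=4,fy=4,interpolation=2))
```

```text
hsv [[104, 89, 123], [104, 86, 130], [106, 87, 100], [120, 11, 68], [104, 75, 115]]
wrist 1100 [258  94  39  29] c [514.2 196.8  90. ] n [-0.362 -0.252  0.897] slope 0.457 az -145.1 sd 0.75
  tool extents x [-98.6 -68.5] y [198.3 204.6 212.3] z [-20.2  18.4]
top 231 [186 233  22  20] c [513.6 196.3  89.4] n [-0.358 -0.276  0.892] slope 0.469 az -142.4 sd 1.68
  tool extents x [-95.5 -68.1] y [196.9 205.5 213.7] z [-19.6  17.5]
scene 35 [360 211  18   3] c [526.3 206.2  93.2] n [-0.659 -0.47   0.588] slope 0.942 az -144.5 sd 1.45
  tool extents x [-100.3  -94.4] y [198.9 201.5 204.7] z [-20.8  16. ]
wrist board 5766 5142 [516.8 199.3  68.2] [-0.361 -0.253  0.898] 0.456 -144.9 0.75
[]
pred tip [500.  185.6 165. ] [[368.2 175.5]]
pred tip [502.1 187.  166.4] [[368.5 175.5]]
```

View pics/tip.png

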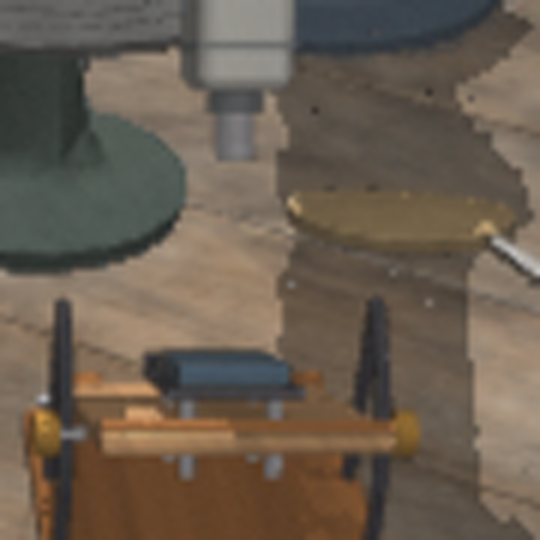

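View pics/tile.png

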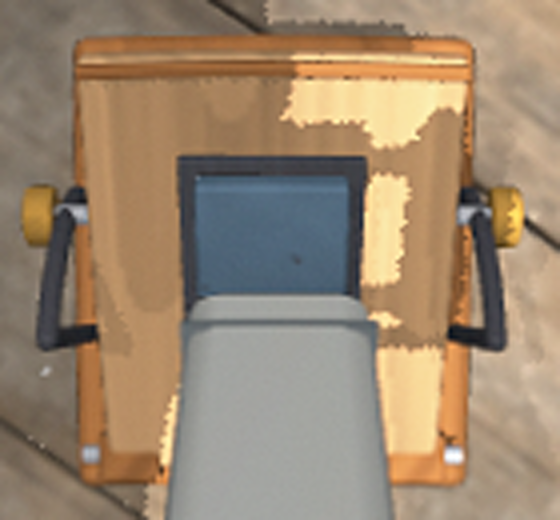

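Top and wrist agree: slope 0.456, downhill bearing -145°, glaze centre about (514,197,90). The nose tip in the scene view at (369,176) matches the prediction (368,175.5). I go to a standoff of about 15 mm.

Emit:
{"method": "carry_out", "body": {"moves": [[[-2, 15, 0, 0, 20], [-5, 32, -1, 0, 20], [-8, 48, -1, 0, 20], [-10, 58, -1, 0, 20], [-10, 62, -1, 0, 20], [-10, 62, -1, 0, 20], [-10, 62, -1, 0, 20], [-10, 62, -1, 0, 20]]]}}

```text
time: 9.37
tool_pos: [455.5, 156.6, 215.4]
tcp_rot: [[-0.815, 0.002, 0.579], [-0.579, 0.0, -0.815], [-0.002, -1.0, 0.001]]
force: [-0.0, 0.1, -2.1]
grip_width: 33.7
```

```bash
python3 look.py a6; python3 tilt.py a6 90
python3 - <<'E'
from h import *
s=arm.get_state(); R=np.array(s['tcp_rot']); t=np.array(s['tool_pos']); g=t+R@[0,-18.7,0]
sc,_=viewer.snapshot('scene'); C=np.array([514.2,196.8,90]); n=np.array([-.361,-.253,.898]);
tip=g+R@[-145*np.sin(.47),145*np.cos(.47),0]; 
rel=tip-C; up=np.array([.898*.819,.898*.574,.44]); lat=np.cross(n,up)
print('tip rel normal,up,lat',rel@n,rel@up,rel@lat, proj('scene',[tip,C]))
for p,cl in((tip,(0,0,255)),(C,(0,255,0))):
    u=proj('scene',p)[0]; cv2.circle(sc,(round(u[0]),round(u[1])),0,cl,-1)
cv2.imwrite('pics/tip6.png',cv2.resize(sc[150:240,320:420],None,fx=6,fy=6,interpolation=0))
E
```

```text
9.3667 [455.5 156.6 215.4] [-0.   0.1 -2.1] 33.69483758957999
714
side 1 194
side -1 82
end face slope [ -0.50436476 -24.19768525] theta 0.46713331871475355 resid 1.2836262216567857 397 perp -21.6052155127152
tip rel normal,up,lat 15.75876948694608 1.764339169199124 1.152532420614309 [[367.44632553 202.04517262]
 [366.64568679 208.98802208]]
```

View pics/tip6.png

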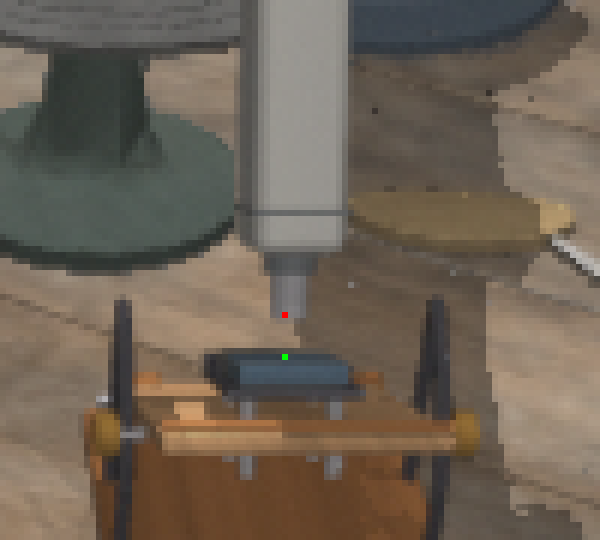

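The nose is about 16 mm off the glaze and centred, so I move in slowly along the normal and read the force.

Emit:
{"method": "carry_out", "body": {"moves": [[[-2.2, 4.5, 0, 0, 20], [-4.4, 9, 0, 0, 20], [-5.7, 11.7, 0, 0, 20], [-6.6, 13.5, 0, 0, 20], [-7.5, 15.3, 0, 0, 20], [-7.5, 15.3, 0, 0, 20], [-7.5, 15.3, 0, 0, 20]]]}}

```text
time: 10.1
tool_pos: [460.9, 160.7, 199.2]
tcp_rot: [[-0.815, -0.001, 0.58], [-0.58, -0.0, -0.815], [0.001, -1.0, -0.0]]
force: [-1.0, -0.4, 0.2]
grip_width: 33.8
```

Contact force is about 2.5 N, so the nose is about 1.7 mm in. I go 3.5 mm further and hold.

Emit:
{"method": "carry_out", "body": {"moves": [[[-0.8, 1.6, 0, 0, 20], [-1.6, 3.2, 0, 0, 20], [-1.6, 3.2, 0, 0, 20], [-1.6, 3.2, 0, 0, 20], [-1.6, 3.2, 0, 0, 20]]]}}

```text
time: 10.52
tool_pos: [462.2, 161.6, 196.1]
tcp_rot: [[-0.815, -0.0, 0.579], [-0.579, -0.0, -0.815], [0.0, -1.0, 0.0]]
force: [-3.7, -1.4, 1.8]
grip_width: 33.5
```

```bash
python3 look.py a7; python3 tilt.py a7 80
python3 - <<'E'
from h import *
sc,_=viewer.snapshot('scene')
cv2.imwrite('pics/tip7.png',cv2.resize(sc[150:240,320:420],None,fx=6,fy=6,interpolation=2))
E
```

```text
10.5167 [462.2 161.6 196.1] [-3.7 -1.4  1.8] 33.49136722394026
622
side 1 166
side -1 74
end face slope [ -0.51526012 -23.40746172] theta 0.4757810431014229 resid 1.5079496803136156 368 perp -20.8077178199603
```

View pics/tip7.png

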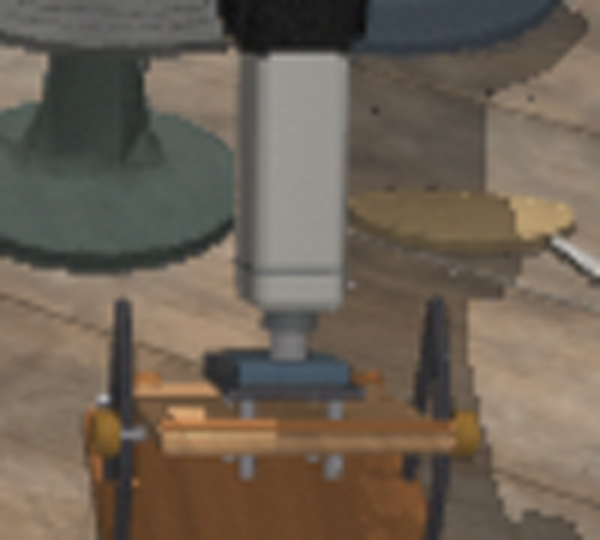

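View pics/a7w.png

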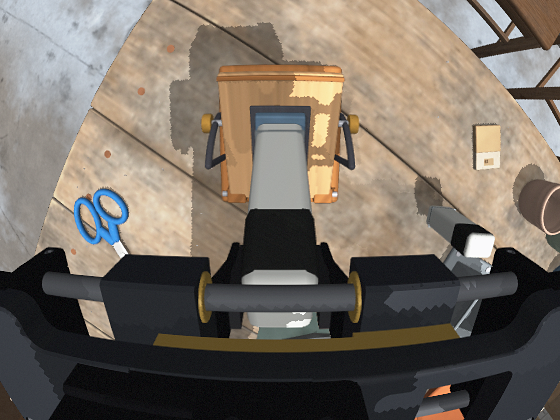

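Run:
```python
from h import *
sc,d=viewer.snapshot('scene'); P=cloud('scene',d)
C=np.array([514.2,196.8,90]); n=np.array([-.361,-.253,.898]); up=np.array([.898*.819,.898*.574,.44]); lat=np.cross(n,up)
for v in range(203,212):
    for u in (366,368,370): 
        r=P[v,u]-C; print(u,v,np.round([r@n,r@up,r@lat],1),end=' | ')
    print()
```

```text
366 203 [14.4  8.8 -3.2] | 368 203 [14.2  7.2  1.4] | 370 203 [14.1  6.3  6. ] | 
366 204 [11.6  3.8 -2.3] | 368 204 [12.3  9.6  1. ] | 370 204 [12.2  8.7  5.6] | 
366 205 [ 9.3  2.5 -2. ] | 368 205 [nan nan nan] | 370 205 [9.1 1.7 6.9] | 
366 206 [ 6.7  0.1 -1.6] | 368 206 [7.3 5.3 1.9] | 370 206 [7.3 5.2 6.3] | 
366 207 [ 5.   4.5 -2.3] | 368 207 [5.3 7.  1.6] | 370 207 [4.6 1.5 7.1] | 
366 208 [ 2.5  2.  -1.8] | 368 208 [3.1 7.1 1.7] | 370 208 [2.6 3.3 6.8] | 
366 209 [ 0.6  5.  -2.3] | 368 209 [0.6 4.8 2.1] | 370 209 [0.4 3.1 6.9] | 
366 210 [-0.8 11.6 -3.4] | 368 210 [-0.9 10.6  1.1] | 370 210 [-0.6 12.7  5.1] | 
366 211 [-2.1 18.2 -4.6] | 368 211 [-2.7 13.7  0.6] | 370 211 [-2.4 16.1  4.5] |
```

The nose side depth puts the axis 0–2 mm from the glaze centre, about 2 mm sideways. The collar edge sits about 11–12 mm above the glaze, so the nose is about 5–6 mm in. I ease off slightly and hold still for more than a second.

Emit:
{"method": "carry_out", "body": {"moves": [[[0.3, -0.6, 0, 0, 20], [0.3, -0.6, 0, 0, 20], [0.3, -0.6, 0, 0, 20], [0.3, -0.6, 0, 0, 20], [0.3, -0.6, 0, 0, 20], [0.3, -0.6, 0, 0, 20], [0.3, -0.6, 0, 0, 20], [0.3, -0.6, 0, 0, 20], [0.3, -0.6, 0, 0, 20], [0.3, -0.6, 0, 0, 20], [0.3, -0.6, 0, 0, 20], [0.3, -0.6, 0, 0, 20], [0.3, -0.6, 0, 0, 20], [0.3, -0.6, 0, 0, 20], [0.3, -0.6, 0, 0, 20], [0.3, -0.6, 0, 0, 20], [0.3, -0.6, 0, 0, 20], [0.3, -0.6, 0, 0, 20]]]}}

```text
time: 12.22
tool_pos: [462.1, 161.5, 196.6]
tcp_rot: [[-0.815, -0.0, 0.579], [-0.579, -0.0, -0.815], [0.0, -1.0, 0.0]]
force: [-3.9, -1.2, 2.1]
grip_width: 33.7
```

```bash
python3 look.py a8; python3 tilt.py a8 80
```

```text
12.2167 [462.1 161.5 196.6] [-3.9 -1.2  2.1] 33.73603400448349
619
side 1 167
side -1 75
end face slope [ -0.50867214 -23.69242469] theta 0.4705612253169762 resid 1.3493734498278802 350 perp -21.117389265597744
```

The reading was held 1.5 s with a steady force of about 5 N. I back off along the normal and carry the reader back above the cradle.

Emit:
{"method": "carry_out", "body": {"moves": [[[2, -4, 0, 0, 20], [6, -12, 0, 0, 20], [11, -23, 0, 0, 20], [18, -40, 0, 0, 20], [19, -65, 2, 0, 20], [19, -80, 2, 0, 20], [36, -80, 23, 3, 20], [56, -80, 48, 6, 20], [76, -80, 73, 9, 20], [96, -80, 98, 12, 20], [116, -80, 122, 15, 20], [136, -80, 146, 18, 20], [156, -80, 170, 21, 20], [176, -80, 195, 24, 20], [190, -80, 212, 26, 20], [197, -80, 220, 26, 20], [197, -80, 220, 26, 20], [197, -80, 220, 26, 20], [197, -80, 220, 26, 20]]]}}

```text
time: 13.9
tool_pos: [429.6, -129.8, 276.8]
tcp_rot: [[-0.986, 0.001, 0.167], [-0.167, 0.001, -0.986], [-0.001, -1.0, -0.001]]
force: [-0.8, 0.2, -0.2]
grip_width: 33.7
```

```bash
python3 look.py a9; python3 tilt.py a9 90
```

```text
13.9 [ 429.6 -129.8  276.8] [-0.8  0.2 -0.2] 33.66471649427976
633
side 1 24
side -1 314
end face slope [ -0.52459776 -22.92212066] theta 0.4831316213006023 resid 1.4011270101628615 272 perp -20.29855691836562
```

View pics/a9.png

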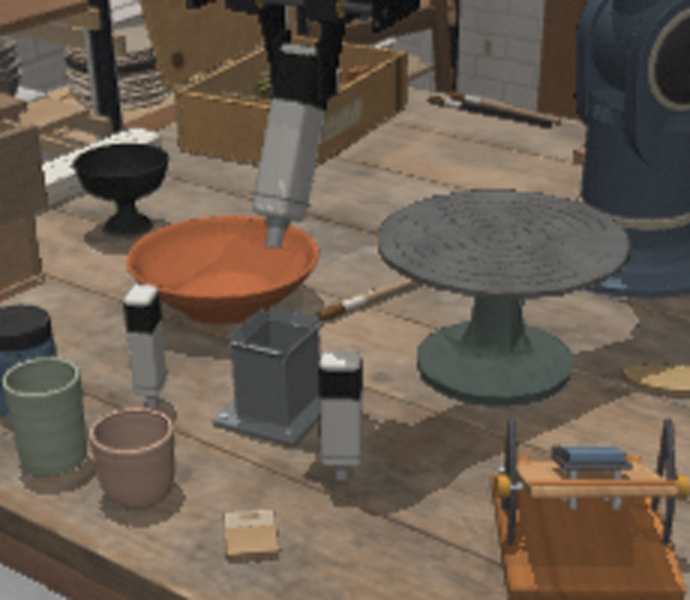

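View pics/a9w.png

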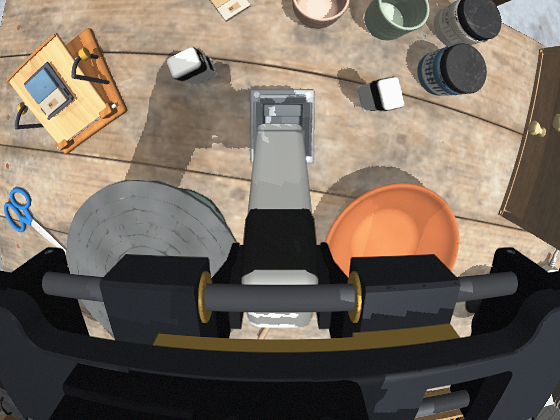

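Run:
```python
from h import *
s=arm.get_state(); R=np.array(s['tcp_rot']); t=np.array(s['tool_pos'])
for nm,P in(('scene',cloud('scene',np.load('pics/a9.npy'))),('wrist',wcloud(np.load('pics/a9w.npy'),s)),('top0',np.load('pics/top_P.npy')),('scene2',cloud('scene',np.load('pics/a5.npy')))):
    q=P.reshape(-1,3); q=q[~np.isnan(q[:,0])]
    for lo,hi in((76,92),(80,92)):
        m=q[(np.hypot(q[:,0]-490.5,q[:,1]+122)<52)&(q[:,2]>lo)&(q[:,2]<hi)]
        if len(m)>5:
            r=cv2.minAreaRect(m[:,:2].astype(np.float32)); c=np.array([*r[0],83]); print(nm,len(m),np.round(r[0],1),np.round(r[1],1),round(r[2],1),'rel tool',((c-t)@R).round(1))
```

```text
scene 188 [ 490.5 -120.4] [81.4 64.3] 8.8 rel tool [-61.6 193.8   0.9]
scene 118 [ 490.5 -120.4] [81.4 64.1] 9.3 rel tool [-61.7 193.8   0.8]
wrist 1066 [ 494.9 -123.2] [68.1 64. ] 8.8 rel tool [-65.5 193.8   4.3]
wrist 768 [ 495.  -123.1] [67.8 64. ] 8.8 rel tool [-65.7 193.8   4.3]
top0 327 [ 490.5 -122.4] [76.1 64.3] 9.9 rel tool [-61.4 193.8   2.8]
top0 236 [ 490.5 -122.4] [76.1 64.3] 9.9 rel tool [-61.4 193.8   2.8]
scene2 183 [ 491.2 -120.3] [79.1 64.7] 9.6 rel tool [-62.3 193.8   0.9]
scene2 114 [ 491.2 -120.3] [79.1 64.7] 9.6 rel tool [-62.3 193.8   0.9]
```

Emit:
{"method": "carry_out", "body": {"moves": [[[-2, 25, 1, 0, 20], [-4, 50, 2.5, 0, 20], [-8, 75, 2.5, 0, 20], [-8, 90, 2.5, 0, 20], [-8, 95, 2.5, 0, 20], [-8, 95, 2.5, 0, 20], [-8, 95, 2.5, 0, 20]]]}}

```text
time: 14.58
tool_pos: [438.1, -132.5, 182.3]
tcp_rot: [[-0.986, 0.001, 0.165], [-0.165, -0.0, -0.986], [-0.001, -1.0, 0.0]]
force: [0.6, 1.1, -1.4]
grip_width: 33.9
```

Emit:
{"method": "carry_out", "body": {"moves": [[[0, 0, 0, 0, 20], [0, 0, 0, 0, 20], [-6, 0, 0, 0, 20], [-12, 0, 0, 0, 20], [-18, 0, 0, 0, 20], [-24, 0, 0, 0, 20], [-30, 0, 0, 0, 20], [-36, 0, 0, 0, 20], [-42, 0, 0, 0, 20], [-42, 0, 0, 0, 20]]], "grip_force": 12}}

```text
time: 15.42
tool_pos: [480.4, -125.7, 181.6]
tcp_rot: [[-0.986, 0.001, 0.164], [-0.164, 0.001, -0.986], [-0.002, -1.0, -0.0]]
force: [0.5, 0.1, -0.7]
grip_width: 34.0
```

```bash
python3 look.py b1; python3 tilt.py b1 90
```

```text
15.4167 [ 480.4 -125.7  181.6] [ 0.5  0.1 -0.7] 33.95410929472586
527
side 1 24
side -1 263
end face slope [ -0.24403368 -22.45053629] theta 0.23935546665560495 resid 1.3923693967918653 229 perp -21.810493510679475
```

View pics/b1.png

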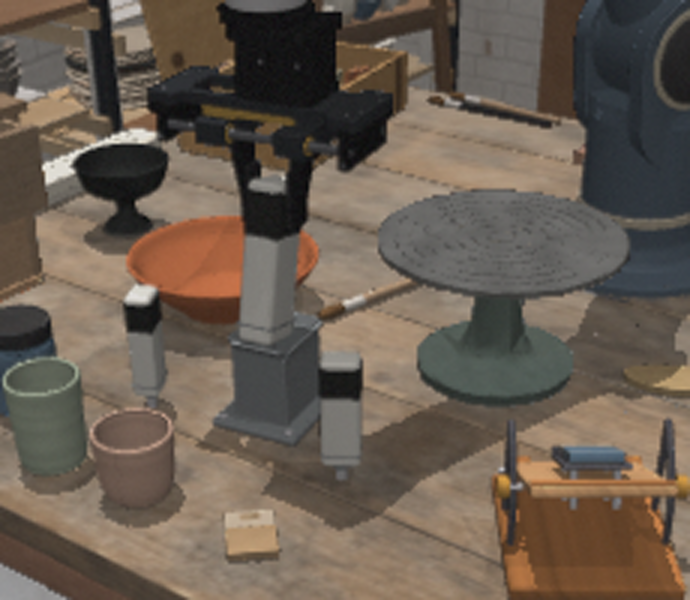

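It is straightening (0.48 → 0.24 rad). I continue past the centre to bring it upright.

Emit:
{"method": "carry_out", "body": {"moves": [[[-5, 0, 0, 0, 20], [-10, 0, 0, 0, 20], [-15, 0, 0, 0, 20], [-20, 0, 0, 0, 20], [-25, 0, 0, 0, 20], [-25, 0, 0, 0, 20]]]}}

```text
time: 16.02
tool_pos: [506.1, -121.8, 184.3]
tcp_rot: [[-0.986, 0.005, 0.164], [-0.164, -0.001, -0.986], [-0.004, -1.0, 0.001]]
force: [-2.5, 0.9, 11.9]
grip_width: 34.5
```

```bash
python3 look.py b2; python3 tilt.py b2 90
```

```text
16.0167 [ 506.1 -121.8  184.3] [-2.5  0.9 11.9] 34.503016215624264
496
side 1 21
side -1 253
end face slope [-1.64815532e-02 -2.12709379e+01] theta 0.016480061121162598 resid 1.1819449851625057 211 perp -21.268049449221863
```

View pics/b2.png

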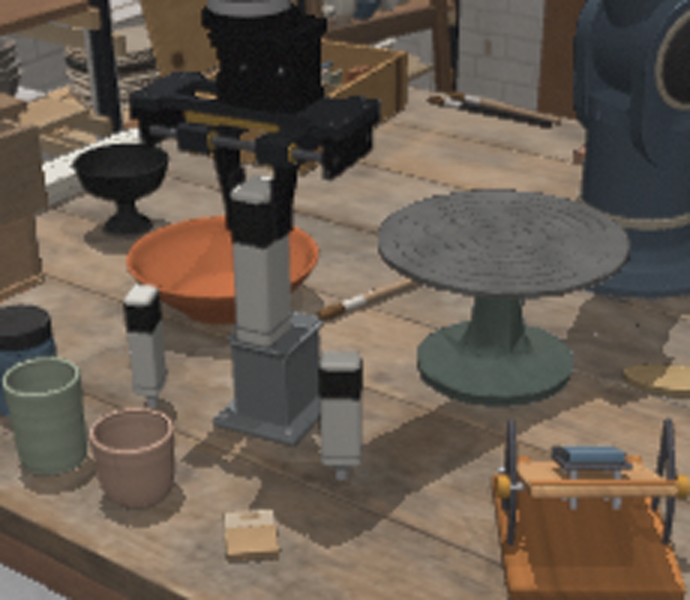

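Upright again (0.016 rad). I re-centre over the pocket and lower.

Emit:
{"method": "carry_out", "body": {"moves": [[[2, -6, 0, 0, 20], [8, -6, -1, 0, 20], [15, -6, -2, 0, 20], [15, -6, -2, 0, 20], [15, 0, -2, 0, 20], [15, 6, -2, 0, 20], [15, 12, -2, 0, 20], [15, 18, -2, 0, 20], [15, 18, -2, 0, 20]]]}}

```text
time: 16.87
tool_pos: [487.3, -122.4, 161.8]
tcp_rot: [[-0.987, -0.003, 0.164], [-0.164, 0.001, -0.987], [0.003, -1.0, -0.001]]
force: [0.1, -0.2, -2.7]
grip_width: 33.8
```

```bash
python3 look.py b3; python3 tilt.py b3 70
```

```text
16.8667 [ 487.3 -122.4  161.8] [ 0.1 -0.2 -2.7] 33.78228174686862
337
side 1 16
side -1 169
end face slope [-5.08152150e-03 -2.07534128e+01] theta 0.0050814777612282515 resid 1.3157706523244301 147 perp -20.753144894699293
```

View pics/b3.png

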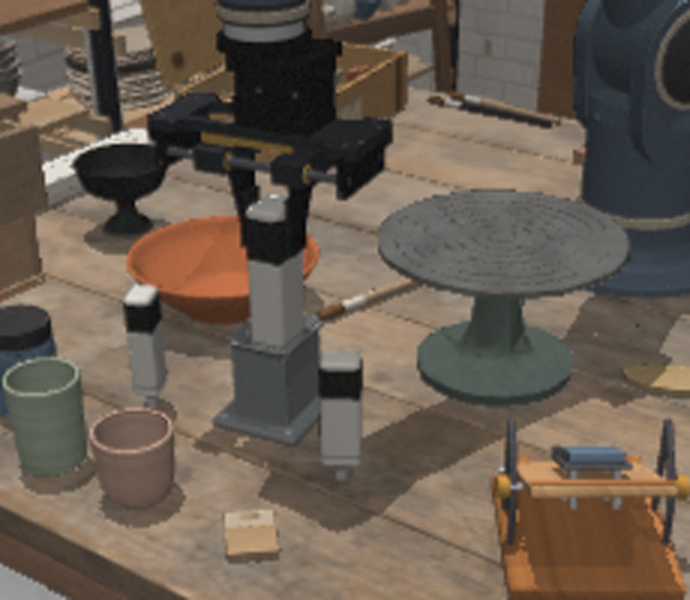

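View pics/b3w.png

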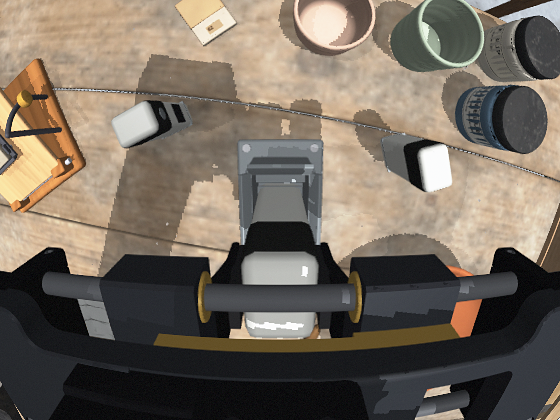

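In the pocket, upright, touching nothing hard; the hand is about 3.5 mm towards the robot, so I correct that while lowering to just above the seat.

Emit:
{"method": "carry_out", "body": {"moves": [[[-3, 3, 0, 0, 20], [-3, 7, 0, 0, 20], [-3, 11, 0, 0, 20], [-3, 15, 0, 0, 20], [-3, 18, 0, 0, 20], [-3, 18, 0, 0, 20], [-3, 18, 0, 0, 20]]]}}

```text
time: 17.55
tool_pos: [491.1, -122.1, 145.4]
tcp_rot: [[-0.987, -0.0, 0.164], [-0.164, 0.0, -0.987], [0.0, -1.0, -0.0]]
force: [-0.6, 0.3, -1.9]
grip_width: 33.9
```

Emit:
{"method": "carry_out", "body": {"moves": [[[0, 1, 0, 0, 20], [0, 2, 0, 0, 20], [0, 3, 0, 0, 20], [0, 3, 0, 0, 20], [0, 3, 0, 0, 20]]]}}

```text
time: 17.97
tool_pos: [491.3, -122.1, 142.7]
tcp_rot: [[-0.987, 0.0, 0.164], [-0.164, -0.0, -0.987], [-0.0, -1.0, 0.0]]
force: [0.2, 0.3, -1.7]
grip_width: 34.0
```

```bash
python3 look.py b4
python3 - <<'E'
from h import *
P=cloud('scene',np.load('pics/b4.npy')); q=P.reshape(-1,3); q=q[~np.isnan(q[:,0])]
m=q[(np.hypot(q[:,0]-491,q[:,1]+122)<24)&(q[:,2]>160)&(q[:,2]<200)]; print(np.percentile(m[:,2],[50,90,97,99]).round(1))
P=np.load('pics/scene_P.npy'); q=P.reshape(-1,3); q=q[~np.isnan(q[:,0])]
m=q[(np.hypot(q[:,0]-491,q[:,1]+122)<24)&(q[:,2]>160)&(q[:,2]<200)]; print(np.percentile(m[:,2],[50,90,97,99]).round(1))
E
```

```text
17.9667 [ 491.3 -122.1  142.7] [ 0.2  0.3 -1.7] 34.02816318598225
[180.2 190.8 197.2 198.6]
[176.8 179.4 179.8 180. ]
```

Emit:
{"method": "carry_out", "body": {"moves": [[[0, 0.7, 0, 0, 20], [0, 1.4, 0, 0, 20], [0, 2, 0, 0, 20], [0, 2, 0, 0, 20], [0, 2, 0, 0, 20]]]}}

```text
time: 18.48
tool_pos: [491.3, -122.1, 140.6]
tcp_rot: [[-0.987, -0.0, 0.164], [-0.164, 0.0, -0.987], [0.0, -1.0, -0.0]]
force: [0.7, 0.1, -2.4]
grip_width: 34.1
```

Emit:
{"method": "carry_out", "body": {"moves": [[[0, 0.7, 0, 0, 20], [0, 1.4, 0, 0, 20], [0, 2, 0, 0, 20], [0, 2, 0, 0, 20], [0, 2, 0, 0, 20]]]}}

```text
time: 18.9
tool_pos: [492.6, -121.9, 139.9]
tcp_rot: [[-0.987, 0.003, 0.164], [-0.164, -0.0, -0.987], [-0.003, -1.0, 0.001]]
force: [-0.3, 0.1, 5.0]
grip_width: 33.6
```

```bash
python3 look.py b5
python3 - <<'E'
from h import *
im,d=viewer.snapshot('scene')
cv2.imwrite('pics/b5z.png',cv2.resize(im[110:215,220:300],None,fx=6,fy=5.6,interpolation=2))
o=cv2.imread('pics/scene0.png'); cv2.imwrite('pics/b5o.png',cv2.resize(o[110:215,220:300],None,fx=6,fy=5.6,interpolation=2))
E
```

```text
18.9 [ 492.6 -121.9  139.9] [-0.3  0.1  5. ] 33.57160807869411
```

View pics/b5z.png

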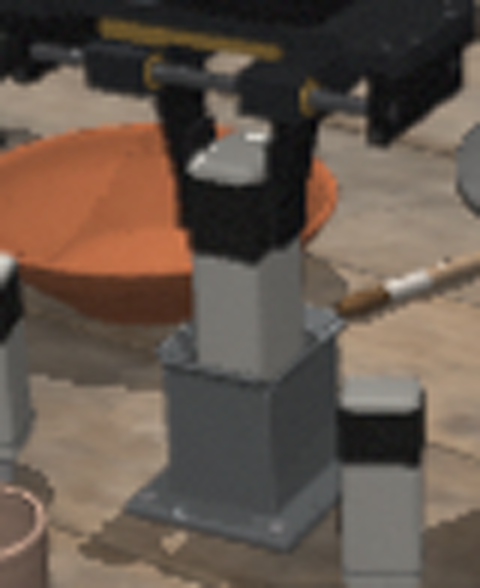

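View pics/b5o.png

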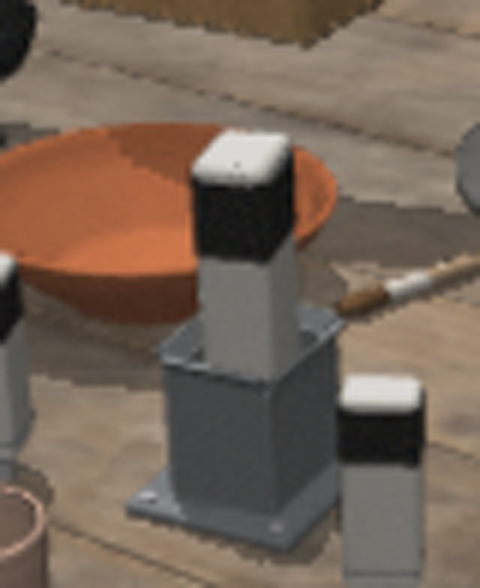

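It is seated: force went to +5 N, and the height matches the original picture (top at row ~140 in both). Now I release and withdraw.

Emit:
{"method": "carry_out", "body": {"moves": [[[0, -1, 0, 0, 20], [0, -1, 0, 0, 40], [0, -1, 0, 0, 60], [0, -1, 0, 0, 80], [0, -1, 0, 0, 80], [0, -1, 0, 0, 80], [0, -1, 0, 0, 80], [0, -1, 0, 0, 80], [0, -1, 0, 0, 80], [0, -1, 0, 0, 80]]]}}

```text
time: 19.88
tool_pos: [491.3, -122.1, 139.6]
tcp_rot: [[-0.987, 0.0, 0.164], [-0.164, -0.0, -0.987], [-0.0, -1.0, 0.0]]
force: [-0.4, -0.8, -0.1]
grip_width: 77.9
```

```bash
python3 look.py b6
```

```text
19.8833 [ 491.3 -122.1  139.6] [-0.4 -0.8 -0.1] 77.94723686918205
```

View pics/b6w.png

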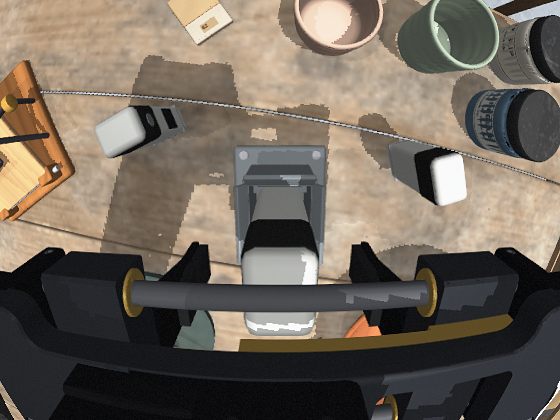

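The fingers are clear on both sides and the reader is standing free. I rise and move aside for a check.

Emit:
{"method": "carry_out", "body": {"moves": [[[0, -15, 0, 0, 80], [0, -40, 0, 0, 80], [0, -75, 0, 0, 80], [0, -110, 0, 0, 80], [0, -145, 0, 0, 80], [0, -150, 30, 0, 80], [0, -150, 60, 0, 80], [0, -150, 95, 0, 80], [0, -150, 130, 0, 80], [0, -150, 165, 0, 80], [0, -150, 200, 0, 80], [0, -150, 200, 0, 80], [0, -150, 200, 0, 80], [0, -150, 200, 0, 80]]]}}

```text
time: 21.15
tool_pos: [524.0, -318.5, 289.3]
tcp_rot: [[-0.986, -0.0, 0.164], [-0.164, 0.001, -0.986], [0.0, -1.0, -0.001]]
force: [-0.3, 0.4, 0.0]
grip_width: 79.6
```

```bash
python3 look.py b7
python3 - <<'E'
from h import *
im,d=viewer.snapshot('top'); cv2.imwrite('pics/b7t.png',im); T=cloud('top',d); S=cloud('scene',np.load('pics/b7.npy'))
def sel(P,c,r,z0,z1):
    q=P.reshape(-1,3); q=q[~np.isnan(q[:,0])]
    return q[(np.hypot(q[:,0]-c[0],q[:,1]-c[1])<r)&(q[:,2]>z0)&(q[:,2]<z1)]
for nm,P,P0 in(('top',T,np.load('pics/top_P.npy')),('scene',S,np.load('pics/scene_P.npy'))):
  for l,PP in(('before',P0),('now',P)):
    m=sel(PP,(491,-121),45,165,195)
    if len(m)>9:
        r=cv2.minAreaRect(m[:,:2].astype(np.float32)); print(nm,l,np.round(r[0],1),np.round(r[1],1),round(r[2],1),np.percentile(m[:,2],[50,95]).round(1))
# others: image difference
a=cv2.imread('pics/scene0.png'); b,_=viewer.snapshot('scene')
for (u,v,n) in((367,230,'easel'),(215,211,'cup'),(185,198,'tumbler'),(253,238,'tile')):
    w=20; print(n,cv2.phaseCorrelate(cv2.cvtColor(a,6)[v-w:v+w,u-w:u+w].astype(float),cv2.cvtColor(b,6)[v-w:v+w,u-w:u+w].astype(float)))
E
```

```text
21.15 [ 524.  -318.5  289.3] [-0.3  0.4  0. ] 79.6176382840052
top before [ 490.7 -122.4] [47.5 35.4] 20.4 [178.5 181.7]
top now [ 490.7 -122.1] [47.4 35.9] 9.5 [178.8 181.8]
scene before [ 492.3 -119.1] [48.4 33.3] 20.6 [176.4 179.6]
scene now [ 492.1 -119.3] [50.4 33.4] 6.5 [176.  179.6]
easel ((-0.039616611299731375, 0.004670211365052523), 1.0123521232449242)
cup ((0.4261505580277358, -0.09867348625723693), 0.6821333716811019)
tumbler ((0.166899777078914, 0.05940279756998734), 0.834987231770984)
tile ((0.03186933422816551, 0.030830772195606926), 1.0078396214954222)
```

View pics/b7.png

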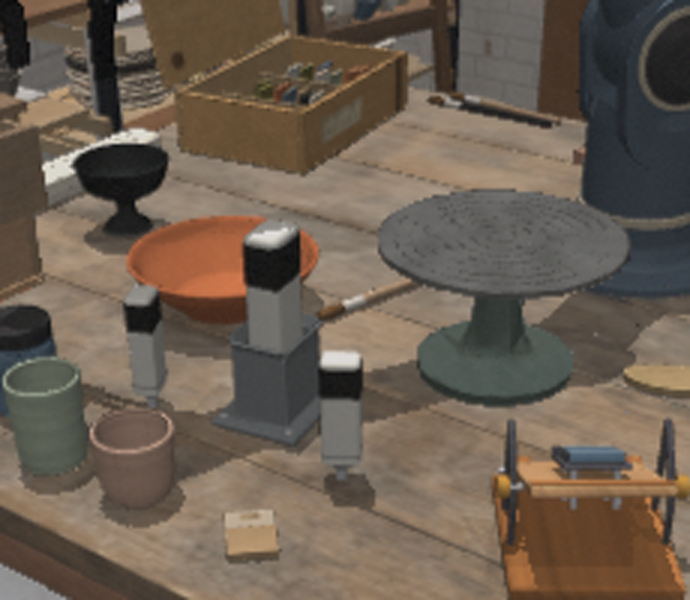

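View pics/b7t.png

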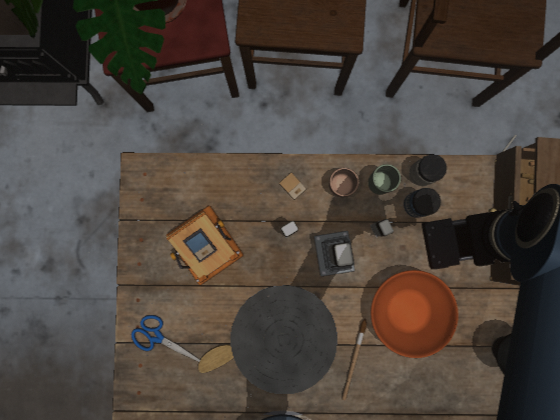

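The reader is back at the same place and height, upright, and everything else is unmoved. I hand the job in.

```bash
python3 -c "
from rig import arm
print(arm.hand_in(), arm.get_state()['time'])"
```

```text
the job is handed in; nothing more can be done
the job is handed in; nothing more can be done
```

I took the reading and set the reader back in its cradle, then handed the job in at about 21 s. No verdict was reported.

**How it was done:** the moves cannot tilt the tool. I dragged the reader against the cradle lip so it swung in the fingers to the board's slope. I straightened it the same way before putting it back.

**The reading:**
- **Square to the tile:** the reader was tilted about 0.47 rad, against a measured slope of 0.456 rad.
- **On the glaze:** the nose was within about 2 mm of the middle of the glazed half each way.
- **Nose pressed in:** travel gave about 4.6 mm, the picture 5–6 mm and the force up to 6.5 mm. These disagree a little, but all lie within 2.5–8.5 mm.
- **Held still:** about 1.5 s, with the force steady at about 5 N. It carried a sideways component of about 2 N.

**The end state:**
- **Reader's position:** it stands released and upright in the cradle. Its place and height match the start to about 1 mm, and it is now lined up with the pocket instead of twisted by 10°.
- **Bystanders and easel:** the easel, tumbler and spare tile show shifts under 0.2 pixel. The cup shows 0.4 pixel with a weak match, probably from the arm's shadow.

**Checks that failed or stayed weak:** the nose-tip network found nothing in the scene view, so I checked the tip from geometry and depth instead. While I straightened the reader it pressed the cradle lip with about 14 N and slid up slightly in the grip. I therefore felt for the seat by force before letting go.

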